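Clear the solder offcuts and draw out the board stop to the set mark

ROBOT

A 6-joint arm with a two-finger parallel gripper is mounted at the origin on the work surface. World frame = base frame: x ahead of the robot, y to its left, z up, the work surface at z = 0. Lengths are in m, angles in rad, forces in N, time in s.
With the tool pointing down it reaches from about 0.325 to 0.85 m from the base axis. Payload 15.5 kg.
Tool frame: the origin (TCP) lies midway between the tips of the shut fingers; the grasp point (between the pads) lies 19 mm behind it; z points along the fingers, y is the line along which they close (so a half turn about z gives the same grasp; the last joint's range is limited). The gripper opens to 91 mm and grips with 3 to 60 N. Pads are 32 mm wide; open, the fingers measure 118 mm over their backs; the gripper's body (76 mm by 178 mm) begins 60 mm behind the grasp point.
Start: joints at [1.032, 0.494, 1.345, -0, 1.302, -0.096], TCP at [0.268, 0.565, 0.214] pointing down, gripper open.
Joint ranges: [-2.91, 2.91], [-0.82, 2.16], [0.22, 2.67], [-1.22, 4.37], [0.12, 2.79], [-3.08, 3.08]. Speed limits (rad/s): [1.89, 1.89, 2.57, 3.01, 3.01, 3.01].

INTERFACE

Orientations are given as a rotation vector (axis times angle).
In Python, from cell import observe, cams, order gives the robot as it stands. The module is installed in compiled form; this text tells all that it offers.
- The arm moves only by the shell command python3 -m handwheel 'ROWS' [FORCE]. ROWS is JSON, a list of rows, each a list of 7 numbers: the shift along the tool's x, y, z in m, then the turn, a rotation vector about the tool's x, y, z in rad, then the opening, from -1 (shut) to 1 (fully open). In form: [[x, y, z, rx, ry, rz, gripper], ...]. A call has 1 to 8 rows; each row shifts and turns the commanded pose from where the row before left it, along the tool's axes as they then stand; what a row does not reach is not made up. A row lasts 1/12 s, in which the tool goes at most 41.7 mm and 7.16 degrees, less where a joint would pass 70% of its speed; a pose out of reach is approached as far as the arm can. A call with a gripper value outside its range is refused whole. The fingers move at their own pace and stop on an object; FORCE is the grip in N (left out, the last holds). Time passes only in rows, so rows that do not move let the fingers close. It gives the time, the measured TCP pose, the force, the opening and the grip force at its end, in the units of the state.
- observe(): the state, without advancing time (a new reading comes with each control period).
- cams.snapshot(name): name is "side" or "top"; returns the picture (420x560x3 uint8, red, green, blue); there is no depth.
- cams.calibration(name): a dict with "K" (3x3 intrinsics, pixels), "R" (3x3) and "t" (3): a world point X has camera coordinates R X + t. Camera axes: x right, y down, z forward; pixel columns grow to the right and rows downward; lengths in m; the calibration is good to about 2 mm. A picture is of the moment at which its call begins. calibration takes no time and is no camera call.
- order.close_job(): hands the job in; it is judged then, once.
The state is a dict: "time": time; "qpos": joint angles; "qd": joint speeds; "joint_torque": joint torques, N m; "tcp_pos": TCP position; "tcp_rot": TCP orientation; "ft_force": force on the tool from outside, world axes, zero at the start; "torque": the same for the moment, N m; "opening": finger opening in m; "gripper_force": force on a finger pad.
Only numpy, scipy, OpenCV 4.12 (cv2) and the standard library are available. Lean on these libraries where they do the work, as an engineer would, in place of code of your own. Each camera call takes 0.05 s, during which the arm holds its last target. There are 200 camera calls.

TASK

Sweep the three solder offcuts off the black bed of the board jig into the catch trough along its far edge, pushing them with the scraper block and not with the fingers, then stand the scraper back on the bench. Then squeeze the lock button in the head of the telescoping stop arm to release it, and draw the arm out until its pointer is level with the cursor on the scale; finish while holding it there with the button still squeezed in, because a spring pulls the arm back when it is let go. Leave the cursor, the spool, the jar and the tin where they are.

Things in the scene. Friction and masses are not known exactly. Their poses are not given: they have to be found in the camera images.
- jig: Fixed board jig, immovable. Origin on the bench under the bed; x away from the robot (turned by its yaw), y along the stop arm, z up. All jig numbers here are in this frame, in mm. Black bed: flat, x -90 to 65, y -90 to 120, top at z 30; the catch trough is right behind it (+x)
- sleeve (a point): Mouth of the stop arm's fixed steel sleeve, on its axis: jig (0, -95, 57). The sleeve, 22 wide, top z 69, runs along y from -290 to -95 at x 0. Beside its top a white scale plate, x 11 to 45, top z 72, ticks every 10 mm. Fixed catch of the lock by the mouth: x 13 to 25, y -102 to -80, z 58 to 66
- lane (a point): Centre of the bed area on which the offcuts lie, on the bed's top: jig (0, 40, 30). The offcuts' centres lie within 35 mm of it along jig x and y
- trough (a point): Centre of the open catch trough's floor: jig (86, 15, 4). Inside x 65 to 107, y -86 to 116, the far wall's top at z 22
- scraper_mid (a point): Centre of the scraper block, half-way up its 50 mm height; axes are the scraper's. Loose, stands upright on the bench, 0.11 to 0.22 kg. Rubber foot 30 (x) x 120 (y) x 14 high, above it a grey grip block 24 (x) x 72 (y) x 36 high, gripped across x. At the end it stands on the bench itself, anywhere clear of the jig
- chip0_mid (a point): Centre of a loose solder offcut, a bright 16 x 12 x 9 mm bar piece of about 12 g lying on the bed
- chip1_mid (a point): Centre of a loose solder offcut, a bright 16 x 12 x 9 mm bar piece of about 12 g lying on the bed
- chip2_mid (a point): Centre of a loose solder offcut, a bright 16 x 12 x 9 mm bar piece of about 12 g lying on the bed
- grip (a point): Grip point of the stop arm's head, jig (0, -55, 66) when the arm is in; moves with the arm along jig +y. Grey head block: 28 long in y, x -18 to 10, z 32 to 85, on a foot plate 40 wide in x, z 32 to 38, 2 mm above the bed. Lock button on its +x side; pinch head and button together across x (40 mm wide, 34 with the button in) and the button goes in
- button_face (a point): Centre of the outer face of the steel lock button on the head, jig (22, -55, 66) when the arm is in and the button out: 22 long in y, z 52 to 80. It goes in 6 mm along jig -x
- stop_arm (a joint): Extension of the stop arm in m, 0 = fully in (start), at most 0.13, growing along +y of the jig. Locked at 0 until the button is in by more than 3 mm. A spring of 2.4 N (in) to 5 N (fully out) pulls it back in
- button (a joint): Travel of the lock button in m: 0 out, 0.006 fully in; spring of 4.8 N to 8.4 N
- cursor (a joint): Place of the cursor on the scale: the extension of the arm (m) at which the pointer is level with the cursor. 0.05 to 0.105
- pointer (a point): Tip of the arm's dark steel pointer, which stands out of the sleeve's slot over the scale, jig (20, -265, 75.5) when the arm is in; moves with the arm
- cursor_tip (a point): Tip of the black cursor clip, a 12 x 14 x 8 mm block with a 9 mm nose on the outer side of the scale plate. The arm is at the mark when pointer and cursor tip have the same jig y
- spool: Bystander: steel solder spool 60 mm across, 52 high, beyond the jig on the right
- flux_jar: Bystander: glass jar with a white lid, 52 mm across, 45 high, beyond the jig on the left
- cleaner_tin: Bystander: flat tin with a white lid, 60 mm across, 30 high, to the robot's right

How it is judged:
By the outcome, as a careful person would: the job done as asked, in the order asked, and still so for the second after the job is handed in, while the arm keeps its last pose, push and grip.
It also fails if it takes over 64 s, if anything falls off the work surface, if the arm or the gripper's body presses on something with over 40 N, if the wrist force passes 120 N, or if a joint passes its speed limit or range.

## Working session

There is one attempt and no reset: what is moved stays moved. The work goes in short steps, Python scripts to look and compute and a shell command to move; the robot and the scene stay as the last step left them, time stands still between calls to the robot, and variables do not carry over. Pictures are saved under pics/ and viewed, at most 10 in all, crops included, and the job is handed in when it is done.

```bash
mkdir -p pics; python3 - <<'E'
from cell import observe,cams
import cv2
s=observe();print({k:s[k] for k in('time','tcp_pos','tcp_rot','opening','ft_force')})
for n in('top','side'):
    cv2.imwrite(f'pics/{n}0.png',cams.snapshot(n)[:,:,::-1]);c=cams.calibration(n);print(n,c)
E
```

```text
{'time': 0.0, 'tcp_pos': array([0.26759904, 0.56438405, 0.21333436]), 'tcp_rot': array([-6.89853903e-01, -3.06450390e+00,  1.86018125e-03]), 'opening': 0.09134765458213437, 'ft_force': array([-0.00842954,  0.18813309, -0.64207064])}
top {'K': array([[401.41436421,   0.        , 277.43947328],
       [  0.        , 401.41436421, 204.26392208],
       [  0.        ,   0.        ,   1.        ]]), 'R': array([[ 0.01899304, -0.99979354,  0.007221  ],
       [-0.99426344, -0.01964735, -0.10513892],
       [ 0.10525909, -0.00518267, -0.99443133]]), 't': array([-0.03827519,  0.57073149,  1.14156724])}
side {'K': array([[526.1343291 ,   0.        , 285.70040228],
       [  0.        , 526.1343291 , 204.78524935],
       [  0.        ,   0.        ,   1.        ]]), 'R': array([[ 0.81625315, -0.57758197,  0.01139595],
       [-0.41758519, -0.60354332, -0.67923344],
       [ 0.39919094,  0.54966766, -0.73383381]]), 't': array([-0.48337191,  0.2954138 ,  0.94279521])}
```

View pics/top0.png

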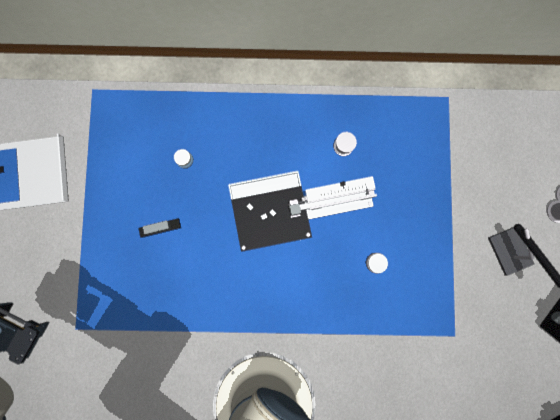

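View pics/side0.png

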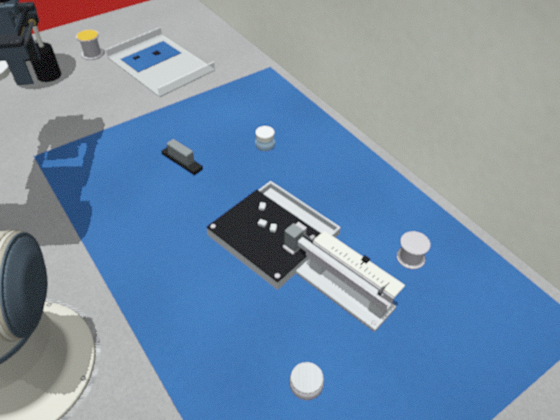

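```bash
cat > h.py <<'E'
import numpy as np,cv2
from cell import observe,cams
C={n:cams.calibration(n) for n in('top','side')}
def ray(n,p):
    c=C[n];d=c['R'].T@np.linalg.inv(c['K'])@np.array([p[0],p[1],1.]);return -c['R'].T@c['t'],d
def plane(n,p,z):
    o,d=ray(n,p);return o+d*(z-o[2])/d[2]
def two(pt,ps):
    (a,u),(b,v)=ray('top',pt),ray('side',ps);u/=np.linalg.norm(u);v/=np.linalg.norm(v)
    s=np.linalg.lstsq(np.c_[u,-v],b-a,rcond=None)[0];P,Q=a+s[0]*u,b+s[1]*v;return (P+Q)/2,np.linalg.norm(P-Q)
def proj(n,X):
    c=C[n];q=c['K']@(c['R']@np.asarray(X)+c['t']);return q[:2]/q[2]
def blobs(m,a0=5):
    k,l,s,c=cv2.connectedComponentsWithStats(m.astype('uint8'),connectivity=8)
    return [(np.round(c[i],1),s[i].tolist()) for i in range(1,k) if s[i][4]>=a0]
def yaw(): # TCP tool axes in world
    return cv2.Rodrigues(observe()['tcp_rot'])[0]
E
python3 - <<'E'
from h import *
I={n:cv2.imread(f'pics/{n}0.png') for n in C}
for n in C: print(n,'cam at',ray(n,(0,0))[0])
for n,(x0,y0,x1,y1) in {'top':(225,165,385,255),'side':(200,170,410,335)}.items():
    v=I[n].max(2); roi=np.zeros_like(v,bool); roi[y0:y1,x0:x1]=1
    m=((v<60)&roi)
    k,l,s,c=cv2.connectedComponentsWithStats(m.astype('uint8'))
    for i in range(1,k):
        if s[i][4]>300:
            ct=max(cv2.findContours((l==i).astype('uint8'),0,2)[0],key=cv2.contourArea)
            h=cv2.convexHull(ct); a=cv2.approxPolyDP(h,3,True)[:,0]
            print(n,'bed',s[i].tolist(),a.tolist(),[plane(n,p,.03)[:2].round(4).tolist() for p in a])
    bl=blobs(m,4);print(n,'dark',[b for b in bl if b[1][4]<300])
for n,(x0,y0,x1,y1) in {'top':(130,210,190,245),'side':(150,130,210,180)}.items():
    im=I[n][y0:y1,x0:x1].astype(int); 
    blue=(im[:,:,0]-im[:,:,2]>50)
    r=[b for b in blobs(~blue,50)];print(n,'scr',r)
    ys,xs=np.nonzero((~blue)&(im.max(2)>90)); 
    q=cv2.minAreaRect(np.c_[xs+x0,ys+y0].astype(np.float32));print('grey top',q)
    ys,xs=np.nonzero(~blue); q=cv2.minAreaRect(np.c_[xs+x0,ys+y0].astype(np.float32));print('all',q)
a=cv2.resize(I['top'][165:260,225:385],None,fx=5,fy=5,interpolation=cv2.INTER_CUBIC)
cv2.imwrite('pics/c1.png',a)
a=cv2.resize(I['side'][175:335,200:412],None,fx=3.6,fy=3.6,interpolation=cv2.INTER_CUBIC)
cv2.imwrite('pics/c2.png',a)
E
```

```text
top cam at [ 0.44802409 -0.02113756  1.1954927 ]
side cam at [ 0.14155897 -0.61911591  0.89801842]
top bed [233, 187, 69, 27, 418] [[300, 187], [300, 200], [250, 213], [234, 209], [233, 200]] [[0.6236, -0.0924], [0.5852, -0.0929], [0.5442, 0.0522], [0.555, 0.0991], [0.5813, 0.1028]]
top dark [(array([342.1, 183.3]), [341, 182, 3, 3, 7]), (array([272. , 198.8]), [271, 198, 3, 3, 4]), (array([288.5, 209.9]), [287, 205, 4, 11, 17]), (array([268. , 213.6]), [266, 207, 6, 14, 22]), (array([275.9, 209.3]), [272, 206, 9, 8, 15]), (array([257.5, 210.8]), [256, 209, 4, 4, 6]), (array([237.4, 216.2]), [235, 210, 7, 13, 29]), (array([243.3, 212.6]), [241, 211, 6, 4, 9]), (array([303.5, 213.3]), [301, 211, 6, 7, 15]), (array([275.5, 215.5]), [275, 215, 2, 2, 4]), (array([251.2, 217.8]), [251, 217, 2, 3, 4]), (array([260.3, 219.4]), [259, 217, 4, 5, 7]), (array([296.8, 218.1]), [291, 217, 12, 3, 18]), (array([246. , 227.4]), [244, 225, 6, 5, 9]), (array([262.8, 225.8]), [262, 225, 3, 3, 5]), (array([239.4, 235.6]), [239, 234, 2, 4, 5]), (array([244.4, 238.6]), [243, 236, 4, 5, 7]), (array([241.8, 243. ]), [241, 242, 3, 3, 4])]
side bed [208, 191, 111, 90, 4094] [[256, 191], [318, 233], [305, 256], [278, 280], [208, 227]] [[0.5825, 0.1053], [0.6231, -0.0756], [0.5633, -0.1091], [0.4837, -0.1263], [0.438, 0.0732]]
side dark [(array([365.3, 259. ]), [363, 257, 6, 5, 23])]
top scr [(array([28.9, 17.3]), [9, 9, 42, 18, 416])]
grey top ((158.8823699951172, 226.02943420410156), (8.246211051940918, 32.7423095703125), 75.96376037597656)
all ((159.0294189453125, 227.11767578125), (10.429031372070312, 41.231056213378906), 75.96376037597656)
side scr [(array([31.4, 26. ]), [12, 9, 40, 36, 676])]
grey top ((182.84732055664062, 152.56622314453125), (39.250579833984375, 14.972408294677734), 27.897268295288086)
all ((183.57693481445312, 156.3845977783203), (42.98926544189453, 18.859806060791016), 33.6900634765625)
```

View pics/c1.png

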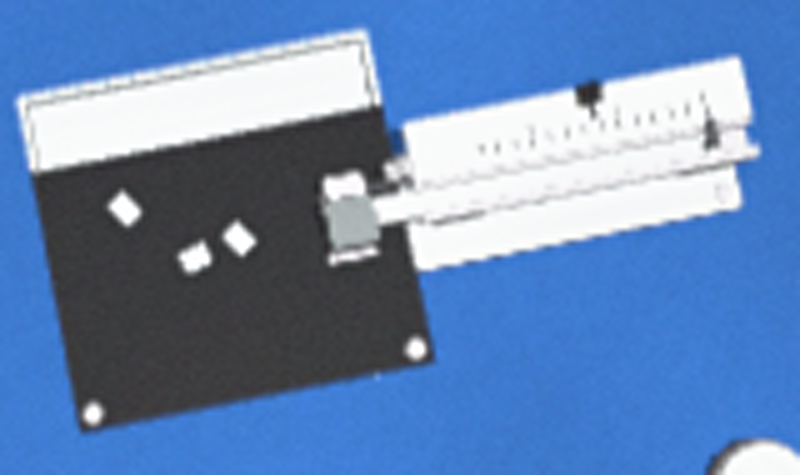

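View pics/c2.png

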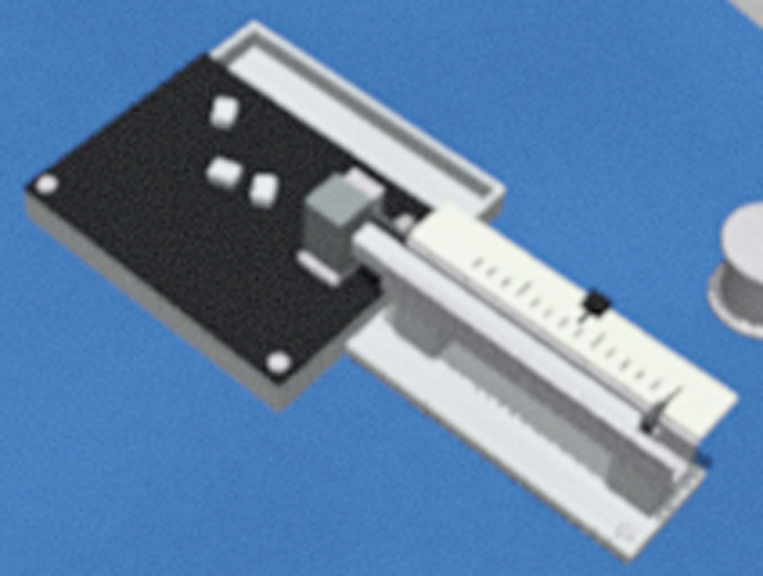

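```bash
cat > m.py <<'E'
from h import *
from scipy.optimize import least_squares
I={n:cv2.imread(f'pics/{n}0.png') for n in C}
f=lambda x,y:((x+.5)/5-.5+225,(y+.5)/5-.5+165); g=lambda x,y:((x+.5)/3.6-.5+200,(y+.5)/3.6-.5+175)
J=[(65,120),(65,-90),(-90,-90),(-90,120)]
T=[f(32,173),f(383,106),f(432,361),f(82,431)]
S=[g(208,55),None,g(279,382),g(27,188)]
W,Jx=[],[]
for j,t,s in zip(J,T,S):
    W.append(plane('top',t,.03)[:2]);Jx.append(j)
    if s: W.append(plane('side',s,.03)[:2]);Jx.append(j)
W=np.array(W);Jx=np.array(Jx)/1e3
def tr(p,q):c,s=np.cos(p[2]),np.sin(p[2]);return p[:2]+np.atleast_2d(q)@np.array([[c,s],[-s,c]])
r=least_squares(lambda p:(tr(p,Jx)-W).ravel(),[.5,0,0]);p=r.x
if __name__=='__main__':
    print('jig',p,np.degrees(p[2]),(r.fun.reshape(-1,2)*1e3).round(1).tolist())
inv=lambda w:(np.array(w)[:2]-p[:2])@np.array([[np.cos(p[2]),-np.sin(p[2])],[np.sin(p[2]),np.cos(p[2])]])*1e3
def toW(j):return np.r_[tr(p,np.array(j[:2])/1e3)[0],j[2]/1e3]
if __name__=='__main__':
    for n,b in {'top':(245,200,280,222),'side':(255,198,280,236)}.items():
        x0,y0,x1,y1=b;m=I[n][y0:y1,x0:x1].min(2)>120
        for c,s in blobs(m,4):
            q=c+[x0,y0];print(n,'chip',q,s[4],inv(plane(n,q,.036)).round(1))
    # scraper: grey top face centre z=.05
    im=I['top'];hs=cv2.cvtColor(im,cv2.COLOR_BGR2HSV)
    for n,b in {'top':(130,210,190,245),'side':(150,130,210,180)}.items():
        x0,y0,x1,y1=b;im=I[n][y0:y1,x0:x1].astype(int);blue=im[:,:,0]-im[:,:,2]>50
        d=(~blue)&(im.max(2)<75);gr=(~blue)&(im.max(2)>=75)
        for nm,m,z in(('dark',d,.014),('grey',gr,.05),('all',~blue,.014)):
            ys,xs=np.nonzero(m);P=np.array([plane(n,(x+x0,y+y0),z)[:2] for x,y in zip(xs,ys)],np.float32)
            print(n,nm,cv2.minAreaRect(P*1000),len(P))
    for nm,t,s in(('cur nose',f(597,115),g(582,320)),('ptr tip',f(706,95),g(680,388)),('cur blk',f(588,93),g(597,302))):
        X,e=two(t,s);print(nm,inv(X).round(1),X.round(4),'gap',e.round(4),'top@75',inv(plane('top',t,.0755)).round(1),'side@75',inv(plane('side',s,.0755)).round(1))
    print('expected ptr px',proj('top',toW((20,-265,75.5))),proj('side',toW((20,-265,75.5))),'meas',f(706,95),g(680,388))
    print('head top px',proj('top',toW((-4,-55,85))),proj('side',toW((-4,-55,85))))
    for q in((0,-55,66),(0,40,30),(86,15,4)):print(q,toW(q))
E
python3 m.py
```

```text
jig [ 0.54774755 -0.02211536  0.21126159] 12.104397410202129 [[2.6, 0.1], [-0.9, 2.5], [2.9, -0.6], [0.1, -2.8], [-2.6, -2.2], [0.1, 1.1], [-2.1, 1.8]]
top chip [249.5 206.4] 29 [30.7 71. ]
top chip [272.3 212.2] 27 [1.6 9.3]
top chip [263.6 216.1] 29 [-4.8 36.1]
side chip [275.7 200.2] 45 [66.5 60.4]
side chip [261.9 205.4] 48 [33.8 71.8]
side chip [262.  222.2] 51 [-1.4 37.1]
side chip [272.9 227. ] 52 [ 4.9 10.5]
top dark ((497.441650390625, 318.368408203125), (26.55135726928711, 118.30210876464844), 15.290019035339355) 184
top grey ((497.3363342285156, 308.2543640136719), (29.884775161743164, 116.16606140136719), 15.24667739868164) 232
top all ((498.8860778808594, 318.6062927246094), (30.82402229309082, 119.8168716430664), 15.24667739868164) 416
side dark ((498.4566345214844, 314.7745056152344), (32.95058059692383, 123.86577606201172), 14.835001945495605) 249
side grey ((491.1352844238281, 292.93182373046875), (54.15038299560547, 121.36177062988281), 13.208439826965332) 427
side all ((507.82818603515625, 325.10498046875), (56.74433135986328, 139.19195556640625), 14.28608226776123) 676
cur nose [  28.2 -202. ] [ 0.6177 -0.2137  0.0782] gap 0.0013 top@75 [  28.1 -202.1] side@75 [  30.5 -201.4]
ptr tip [  28.  -265.3] [ 0.6308 -0.2757  0.0776] gap 0.0022 top@75 [  27.5 -265. ] side@75 [  30.4 -265.4]
cur blk [  42.1 -200.3] [ 0.6309 -0.2091  0.0788] gap 0.0033 top@75 [  41.3 -199.7] side@75 [  45.8 -200.1]
expected ptr px [366.35473387 186.18070387] [385.1323078  285.66549898] meas (365.8, 183.6) (388.52777777777777, 282.41666666666663)
head top px [295.28258097 208.26352396] [293.26404426 230.63452707]
(0, -55, 66) [ 0.55928069 -0.07589255  0.066     ]
(0, 40, 30) [0.5393598  0.01699533 0.03      ]
(86, 15, 4) [0.62869012 0.0105848  0.004     ]
```

```bash
cat > d.py <<'E'
import sys
from m import *
# usage: d.py x y z yawdeg  (world, m) -> remaining shift in tool axes, mm, and turn rz
def rem(X,yw):
    s=observe();R=cv2.Rodrigues(s['tcp_rot'])[0]
    print('t',round(s['time'],2),'tcp',s['tcp_pos'].round(4),'ft',s['ft_force'].round(1),'open',round(s['opening'],4),'gf',round(float(s['gripper_force']),1))
    print('tool y yaw',np.degrees(np.arctan2(R[1,1],R[0,1])).round(2),'z',R[:,2].round(3))
    c,q=np.cos(np.radians(yw)),np.sin(np.radians(yw));D=np.array([[-q,c,0],[c,q,0],[0,0,-1]]).T
    print('shift now mm',(R.T@(X-s['tcp_pos'])*1e3).round(1),'turn',cv2.Rodrigues(R.T@D)[0].ravel().round(3),'shift after turn',(D.T@(X-s['tcp_pos'])*1e3).round(1))
if __name__=='__main__':
    a=[float(v) for v in sys.argv[2:]]
    X=np.array(a[:3]) if sys.argv[1]=='w' else toW(np.array(a[:3]))
    print('target',X.round(4));rem(X,a[3])
E
python3 -m handwheel '[[0,0,0,0,0,0.108,1],[0,0,0,0,0,0.108,1],[0,0,0,0,0,0.108,1],[0,0,0,0,0,0.108,1],[0,0,0,0,0,0.108,1],[0,0,0,0,0,0.108,1],[0,0,0,0,0,0.108,1],[0,0,0,0,0,0.108,1]]'
python3 -m handwheel '[[-0.02,0.01,0.005,0,0,0,1],[-0.025,0.013,0.01,0,0,0,1],[-0.025,0.013,0.01,0,0,0,1],[-0.025,0.013,0.01,0,0,0,1],[-0.025,0.013,0.01,0,0,0,1],[-0.025,0.013,0.01,0,0,0,1],[-0.025,0.013,0.01,0,0,0,1],[-0.025,0.013,0.01,0,0,0,1]]'
python3 d.py w 0.4985 0.3175 0.019 15
```

```text
time: 0.77
tcp_pos: [0.2676, 0.5645, 0.2135]
tcp_rot: [1.916, 2.489, -0.001]
ft_force: [-0.4, -0.4, 0.4]
opening: 0.0911
gripper_force: 0.0
time: 1.43
tcp_pos: [0.4168, 0.4016, 0.1383]
tcp_rot: [-1.91, -2.495, 0.001]
ft_force: [-0.1, 0.6, -0.1]
opening: 0.091
gripper_force: 0.0
target [0.4985 0.3175 0.019 ]
t 1.43 tcp [0.4168 0.4016 0.1383] ft [-0.1  0.6 -0.1] open 0.091 gf 0.0
tool y yaw 15.13 z [-0. -0. -1.]
shift now mm [-102.5   57.   119.3] turn [-0.     0.     0.002] shift after turn [-102.4   57.2  119.3]
```

```bash

python3 -m handwheel '[[-0.025,0.014,0.01,0,0,0,1],[-0.025,0.014,0.01,0,0,0,1],[-0.025,0.014,0.01,0,0,0,1],[-0.02,0.011,0,0,0,0,1],[-0.004,0.002,0,0,0,0,1],[0,0,0,0,0,0,1],[0,0,0,0,0,0,1]]' >/dev/null
python3 d.py w 0.4985 0.3175 0.019 15
python3 - <<'E'
from h import *
a=cams.snapshot('top')[195:260,110:220,::-1];b=cams.snapshot('side')[100:200,120:240,::-1]
a=cv2.resize(a,(400,400*65//110),interpolation=2);b=cv2.resize(b,(400,333),interpolation=2)
cv2.imwrite('pics/g1.png',np.vstack([a,b]))
E
```

```text
target [0.4985 0.3175 0.019 ]
t 2.02 tcp [0.4948 0.3218 0.1089] ft [-0.4  0.6 -0.3] open 0.0916 gf 0.0
tool y yaw 15.09 z [-0.  0. -1.]
shift now mm [-5.1  2.5 89.9] turn [-0.    -0.     0.002] shift after turn [-5.1  2.5 89.9]
```

View pics/g1.png

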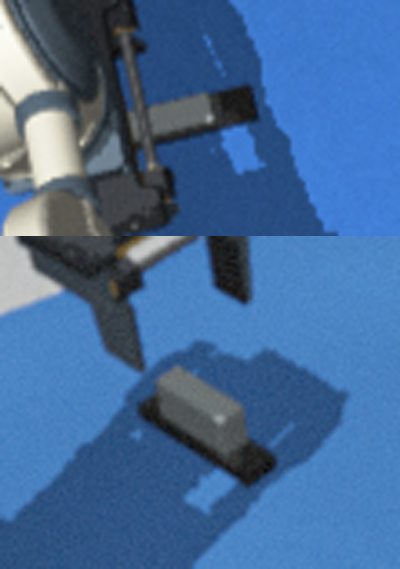

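The two views show the open fingers on either side of the grey block and lined up with it (side crop: block about (200,415), fingers about (120,350) and (235,280)). I'll go down and grip.

```bash

python3 -m handwheel '[[-0.005,0.002,0.02,0,0,0,1],[0,0,0.025,0,0,0,1],[0,0,0.025,0,0,0,1],[0,0,0.015,0,0,0,1],[0,0,0.005,0,0,0,1],[0,0,0,0,0,0,1],[0,0,0,0,0,0,1]]' 30 >/dev/null
python3 d.py w 0.4985 0.3175 0.019 15
python3 -m handwheel '[[0,0,0,0,0,0,-1],[0,0,0,0,0,0,-1],[0,0,0,0,0,0,-1],[0,0,0,0,0,0,-1],[0,0,0,0,0,0,-1],[0,0,0,0,0,0,-1]]' 30
python3 d.py j -50 42 140 12.1
```

```text
target [0.4985 0.3175 0.019 ]
t 2.7 tcp [0.4983 0.318  0.0196] ft [ 0.1  0.3 -0.1] open 0.0913 gf 0.0
tool y yaw 15.17 z [ 0.  0. -1.]
shift now mm [-0.5  0.1  0.6] turn [ 0.001 -0.     0.003] shift after turn [-0.5  0.1  0.6]
time: 3.2
tcp_pos: [0.4984, 0.3173, 0.0191]
tcp_rot: [1.91, 2.494, 0.0]
ft_force: [0.8, -0.4, 0.4]
opening: 0.0545
gripper_force: 0.0
target [0.4901 0.0085 0.14  ]
t 3.2 tcp [0.4984 0.3173 0.0191] ft [ 0.8 -0.4  0.4] open 0.0545 gf 0.0
tool y yaw 15.12 z [ 0.  0. -1.]
shift now mm [-296.   -88.6 -120.9] turn [ 0.    -0.     0.053] shift after turn [-300.2  -72.9 -120.9]
```

```bash

python3 -m handwheel '[[0,0,0,0,0,0,-1],[0,0,0,0,0,0,-1],[0,0,0,0,0,0,-1],[0,0,0,0,0,0,-1],[0,0,0,0,0,0,-1],[0,0,0,0,0,0,-1],[0,0,0,0,0,0,-1],[0,0,0,0,0,0,-1]]'
python3 d.py j -50 42 140 12.1
python3 -m handwheel '[[0,0,-0.01,0,0,0,-1],[0,0,-0.02,0,0,0,-1],[0,0,-0.025,0,0,0.025,-1],[0,0,-0.02,0,0,0.028,-1],[-0.02,-0.005,-0.01,0,0,0,-1],[-0.03,-0.008,0,0,0,0,-1],[-0.03,-0.008,0,0,0,0,-1],[-0.03,-0.008,0,0,0,0,-1]]'
python3 d.py j -50 42 50 12.1
```

```text
time: 3.87
tcp_pos: [0.4983, 0.3173, 0.0189]
tcp_rot: [-1.91, -2.495, 0.0]
ft_force: [0.9, 0.0, -0.7]
opening: 0.0236
gripper_force: 30.0
target [0.4901 0.0085 0.14  ]
t 3.87 tcp [0.4983 0.3173 0.0189] ft [ 0.9  0.  -0.7] open 0.0236 gf 30.0
tool y yaw 15.13 z [-0. -0. -1.]
shift now mm [-296.   -88.6 -121.1] turn [-0.     0.     0.053] shift after turn [-300.2  -72.8 -121.1]
time: 4.53
tcp_pos: [0.4928, 0.2027, 0.1049]
tcp_rot: [1.974, 2.443, 0.001]
ft_force: [1.5, -0.6, -1.3]
opening: 0.0238
gripper_force: 30.0
target [0.4901 0.0085 0.05  ]
t 4.53 tcp [0.4928 0.2027 0.1049] ft [ 1.5 -0.6 -1.3] open 0.0238 gf 30.0
tool y yaw 12.14 z [ 0.001  0.    -1.   ]
shift now mm [-189.3  -43.6   54.8] turn [ 0.001 -0.     0.001] shift after turn [-189.3  -43.4   54.9]
```

```bash

python3 -m handwheel '[[-0.027,-0.006,0,0,0,0,-1],[-0.027,-0.006,0,0,0,0,-1],[-0.027,-0.006,0,0,0,0,-1],[-0.027,-0.006,0,0,0,0,-1],[-0.027,-0.006,0,0,0,0,-1],[-0.027,-0.006,0,0,0,0,-1],[-0.02,-0.006,0,0,0,0,-1],[-0.004,0,0,0,0,0,-1]]' >/dev/null
python3 -m handwheel '[[0,0,0,0,0,0,-1],[0,0,0,0,0,0,-1]]'
python3 d.py j -50 42 50 12.1
python3 - <<'E'
from h import *
a=cams.snapshot('top')[165:260,225:345,::-1];b=cams.snapshot('side')[150:300,190:340,::-1]
a=cv2.resize(a,(400,400*95//120),interpolation=2);b=cv2.resize(b,(400,400),interpolation=2)
cv2.imwrite('pics/g2.png',np.hstack([np.vstack([a,np.zeros((84,400,3),np.uint8)]),b]))
E
```

```text
time: 5.37
tcp_pos: [0.491, 0.0132, 0.1043]
tcp_rot: [1.976, 2.442, 0.001]
ft_force: [0.2, -0.1, -1.4]
opening: 0.0238
gripper_force: 30.0
target [0.4901 0.0085 0.05  ]
t 5.37 tcp [0.491  0.0132 0.1043] ft [ 0.2 -0.1 -1.4] open 0.0238 gf 30.0
tool y yaw 12.05 z [ 0.  0. -1.]
shift now mm [-4.4 -2.  54.3] turn [ 0.    -0.    -0.001] shift after turn [-4.4 -1.9 54.3]
```

View pics/g2.png

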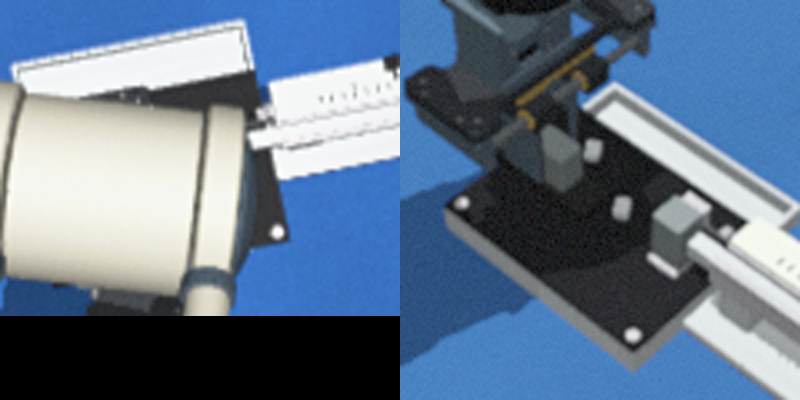

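The scraper hangs level over the near part of the bed, with two chips visible in front of it at (593,150) and (622,207) and the head clear to the right at (680,230). I'll lower it.

```bash

python3 -m handwheel '[[-0.004,-0.002,0.015,0,0,0,-1],[0,0,0.02,0,0,0,-1],[0,0,0.012,0,0,0,-1],[0,0,0.005,0,0,0,-1],[0,0,0.002,0,0,0,-1],[0,0,0,0,0,0,-1],[0,0,0,0,0,0,-1]]'
python3 d.py j 63 42 50 12.1
```

```text
time: 6.05
tcp_pos: [0.4902, 0.009, 0.0505]
tcp_rot: [1.974, 2.443, 0.001]
ft_force: [-0.7, -0.0, -1.1]
opening: 0.0237
gripper_force: 30.0
target [0.6005 0.0322 0.05  ]
t 6.05 tcp [0.4902 0.009  0.0505] ft [-0.7 -0.  -1.1] open 0.0237 gf 30.0
tool y yaw 12.12 z [ 0.001 -0.    -1.   ]
shift now mm [ -0.5 112.8   0.5] turn [0.001 0.    0.   ] shift after turn [ -0.5 112.8   0.5]
```

```bash

python3 -m handwheel '[[0,0.003,0.0007,0,0,0,-1],[0,0.006,0,0,0,0,-1],[0,0.006,0,0,0,0,-1],[0,0.006,0,0,0,0,-1],[0,0.006,0,0,0,0,-1],[0,0.006,0,0,0,0,-1],[0,0.006,0,0,0,0,-1],[0,0.006,0,0,0,0,-1]]' |tail -4
python3 -m handwheel '[[0,0.006,0,0,0,0,-1],[0,0.006,0,0,0,0,-1],[0,0.006,0,0,0,0,-1],[0,0.006,0,0,0,0,-1],[0,0.005,0,0,0,0,-1],[0,0.005,0,0,0,0,-1],[0,0.005,0,0,0,0,-1],[0,0.005,0,0,0,0,-1]]'|tail -4
python3 -m handwheel '[[0,0.004,0,0,0,0,-1],[0,0.004,0,0,0,0,-1],[0,0.004,0,0,0,0,-1],[0,0.004,0,0,0,0,-1],[0,0.004,0,0,0,0,-1],[0,0.004,0,0,0,0,-1],[0,0,0,0,0,0,-1],[0,0,0,0,0,0,-1]]' |tail -4
python3 d.py j 63 42 50 12.1
python3 - <<'E'
from h import *
a=cams.snapshot('top')[165:260,225:345,::-1];b=cams.snapshot('side')[150:300,190:340,::-1]
a=cv2.resize(a,(400,400*95//120),interpolation=2);b=cv2.resize(b,(400,400),interpolation=2)
cv2.imwrite('pics/g3.png',np.hstack([np.vstack([a,np.zeros((84,400,3),np.uint8)]),b]))
E
```

```text
tcp_rot: [-1.975, -2.443, 0.0]
ft_force: [-0.7, -0.0, -1.6]
opening: 0.0236
gripper_force: 30.0
tcp_rot: [-1.975, -2.443, 0.0]
ft_force: [-0.5, -0.3, -1.1]
opening: 0.0242
gripper_force: 30.0
tcp_rot: [-1.975, -2.443, 0.0]
ft_force: [0.7, 0.7, -0.7]
opening: 0.0238
gripper_force: 30.0
target [0.6005 0.0322 0.05  ]
t 8.05 tcp [0.6004 0.0324 0.0492] ft [ 0.7  0.7 -0.7] open 0.0238 gf 30.0
tool y yaw 12.09 z [-0. -0. -1.]
shift now mm [-0.2  0.1 -0.8] turn [-0.  0. -0.] shift after turn [-0.2  0.1 -0.8]
```

View pics/g3.png

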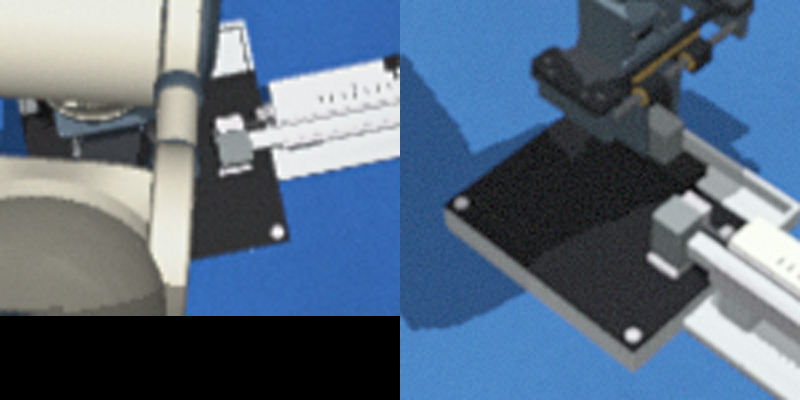

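The bed is clear of chips and the scraper stands at the trough edge. I'll lift it, carry it back to its old place and look into the trough once the arm is out of the way.

```bash

python3 -m handwheel '[[0,0,-0.01,0,0,0,-1],[0,0,-0.025,0,0,0,-1],[0,0,-0.025,0,0,0,-1],[0.015,-0.005,-0.01,0,0,0,-1],[0.03,-0.018,0,0,0,0,-1],[0.03,-0.018,0,0,0,0,-1],[0.03,-0.018,0,0,0,0,-1],[0.03,-0.018,0,0,0,0,-1]]' >/dev/null
python3 -m handwheel '[[0.03,-0.018,0,0,0,0,-1],[0.03,-0.018,0,0,0,0,-1],[0.025,-0.018,0,0,0,0,-1],[0.02,-0.015,0,0,0,0,-1],[0.01,-0.005,0,0,0,0,-1],[0,0,0,0,0,0,-1],[0,0,0,0,0,0,-1]]'
python3 d.py w 0.4985 0.3175 0.0195 12.1
```

```text
time: 9.4
tcp_pos: [0.4005, 0.2454, 0.1196]
tcp_rot: [1.973, 2.444, 0.001]
ft_force: [0.7, 0.0, -1.4]
opening: 0.0239
gripper_force: 30.0
target [0.4985 0.3175 0.0195]
t 9.4 tcp [0.4005 0.2454 0.1196] ft [ 0.7  0.  -1.4] open 0.0239 gf 30.0
tool y yaw 12.17 z [ 0.001  0.    -1.   ]
shift now mm [ 49.8 110.9 100.2] turn [0.001 0.    0.001] shift after turn [ 49.9 110.9 100.1]
```

```bash

python3 -m handwheel '[[0.015,0.02,0.01,0,0,0,-1],[0.02,0.025,0.02,0,0,0,-1],[0.015,0.025,0.02,0,0,0,-1],[0,0.01,0.015,0,0,0,-1],[0,0,0.015,0,0,0,-1],[0,0,0.01,0,0,0,-1],[0,0,0.005,0,0,0,-1],[0,0,0,0,0,0,-1]]' >/dev/null
python3 -m handwheel '[[0,0,0,0,0,0,-1],[0,0,0.003,0,0,0,-1],[0,0,0.0016,0,0,0,-1],[0,0,0,0,0,0,-1],[0,0,0,0,0,0,-1]]'
python3 d.py w 0.4985 0.3175 0.019 12.1
```

```text
time: 10.48
tcp_pos: [0.4681, 0.3109, 0.0199]
tcp_rot: [1.975, 2.443, 0.0]
ft_force: [0.4, -0.7, -1.4]
opening: 0.024
gripper_force: 30.0
target [0.4985 0.3175 0.019 ]
t 10.48 tcp [0.4681 0.3109 0.0199] ft [ 0.4 -0.7 -1.4] open 0.024 gf 30.0
tool y yaw 12.1 z [ 0.  0. -1.]
shift now mm [ 0.1 31.1  0.9] turn [ 0. -0. -0.] shift after turn [ 0.1 31.1  0.9]
```

```bash

python3 -m handwheel '[[0,0,0.0008,0,0,0,-1],[0,0,0,0,0,0,-1],[0,0,0,0,0,0,0.3],[0,0,0,0,0,0,0.3],[0,0,0,0,0,0,0.3],[0,0,0,0,0,0,0.3],[0,0,0,0,0,0,0.5],[0,0,0,0,0,0,1]]'
python3 -m handwheel '[[0,0,-0.01,0,0,0,1],[0,0,-0.025,0,0,0,1],[0,0,-0.03,0,0,0,1],[0,0,-0.03,0,0,0,1],[0,0,-0.025,0,0,0,1],[0,0,0,0,0,0,1]]'
python3 d.py j -1 -55 140 12.1
python3 - <<'E'
from h import *
t=cams.snapshot('top')[:,:,::-1];s=cams.snapshot('side')[:,:,::-1]
cv2.imwrite('pics/t4.png',t);cv2.imwrite('pics/s4.png',s)
a=cv2.resize(t[165:260,135:385],(790,300),interpolation=2);b=cv2.resize(s[130:320,150:412],(400,290),interpolation=2)
c=cv2.resize(s[175:255,225:345],(390,290),interpolation=2)
cv2.imwrite('pics/g4.png',np.vstack([a,np.hstack([b,c])]))
E
```

```text
time: 11.15
tcp_pos: [0.468, 0.3108, 0.0188]
tcp_rot: [1.975, 2.443, 0.0]
ft_force: [0.2, 0.2, -0.3]
opening: 0.0612
gripper_force: 0.0
time: 11.65
tcp_pos: [0.4702, 0.312, 0.1442]
tcp_rot: [1.973, 2.441, 0.011]
ft_force: [1.3, -0.6, 1.0]
opening: 0.091
gripper_force: 0.0
target [ 0.5583 -0.0761  0.14  ]
t 11.65 tcp [0.4702 0.312  0.1442] ft [ 1.3 -0.6  1. ] open 0.091 gf 0.0
tool y yaw 12.1 z [ 0.007  0.003 -1.   ]
shift now mm [-398.     4.8    3.5] turn [ 0.007 -0.002 -0.   ] shift after turn [-398.     4.8    4.2]
```

View pics/g4.png

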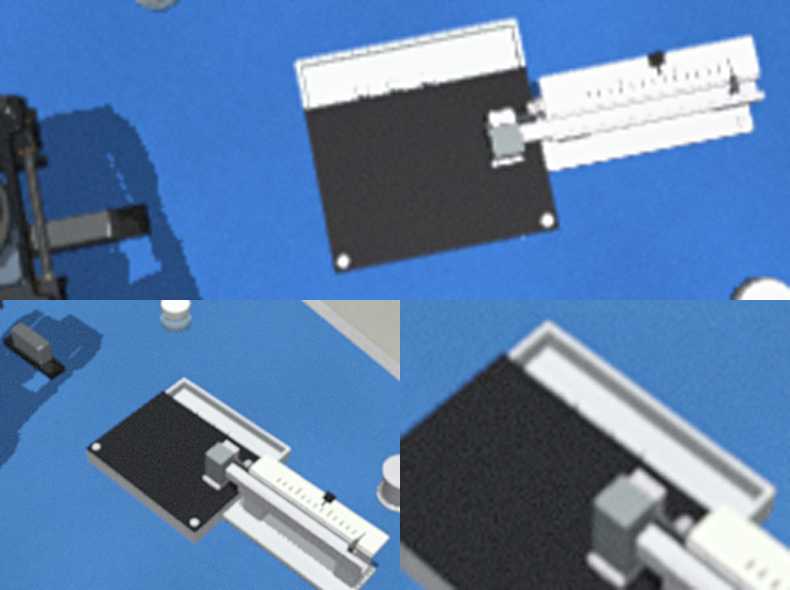

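The scraper stands upright on the bench, with the block at about (75,230) in the top crop. The bed is bare, and three small bumps show in the trough against the bed's edge at about (360,90), (395,85) and (425,78). Next I'll go over the head.

```bash

python3 -m handwheel '[[-0.02,0,0,0,0,0,1],[-0.03,0,0,0,0,0,1],[-0.03,0,0,0,0,0,1],[-0.03,0,0,0,0,0,1],[-0.03,0,0,0,0,0,1],[-0.03,0,0,0,0,0,1],[-0.03,0,0,0,0,0,1],[-0.03,0,0,0,0,0,1]]' >/dev/null
python3 -m handwheel '[[-0.03,0,0,0,0,0,1],[-0.03,0,0,0,0,0,1],[-0.03,0,0,0,0,0,1],[-0.03,0,0,0,0,0,1],[-0.03,0,0,0,0,0,1],[-0.015,0,0,0,0,0,1],[0,0,0,0,0,0,1],[0,0,0,0,0,0,1]]' >/dev/null
python3 d.py j -1 -55 47 12.1
python3 - <<'E'
from m import *
T,S=cv2.imread('pics/t4.png'),cv2.imread('pics/s4.png')
# px windows on the scale around the two dark parts; extrema along the jig x direction give the tips
for n,im in(('top',T),('side',S)):
    v=im.max(2).astype(float)
    for nm,x in(('cur',(37,-201)),('ptr',(14,-265))):
        u=proj(n,toW((*x,75.5)));x0,y0=(u-9).astype(int)
        w=v[y0:y0+19,x0:x0+19];ys,xs=np.nonzero(w<130)
        q=np.array([inv(plane(n,(a+x0,b+y0),.0755)) for a,b in zip(xs,ys)])
        wt=(200-w[ys,xs])
        o=np.argsort(q[:,0]);print(n,nm,[(*q[i].round(1),int(w[ys[i],xs[i]])) for i in o])
E
```

```text
target [ 0.5583 -0.0761  0.047 ]
t 13.08 tcp [ 0.5502 -0.0755  0.1381] ft [-1.1  0.3  0.2] open 0.0911 gf 0.0
tool y yaw 12.0 z [-0.002  0.001 -1.   ]
shift now mm [-2.4  7.9 91. ] turn [-0.001 -0.001 -0.002] shift after turn [-2.3  7.8 91.1]
top cur [(np.float64(30.3), np.float64(-199.7), 123), (np.float64(33.1), np.float64(-200.3), 122), (np.float64(35.8), np.float64(-200.9), 79), (np.float64(36.4), np.float64(-198.1), 75), (np.float64(36.9), np.float64(-195.3), 83), (np.float64(38.1), np.float64(-204.2), 80), (np.float64(38.6), np.float64(-201.5), 54), (np.float64(39.2), np.float64(-198.7), 54), (np.float64(39.7), np.float64(-195.9), 61), (np.float64(40.2), np.float64(-193.1), 129), (np.float64(40.9), np.float64(-204.8), 75), (np.float64(41.4), np.float64(-202.1), 52), (np.float64(42.0), np.float64(-199.3), 52), (np.float64(42.5), np.float64(-196.5), 52), (np.float64(43.0), np.float64(-193.7), 98), (np.float64(43.7), np.float64(-205.4), 78), (np.float64(44.2), np.float64(-202.7), 55), (np.float64(44.8), np.float64(-199.9), 62), (np.float64(45.3), np.float64(-197.1), 78), (np.float
[... 3117 characters left out ...]
at64(3.7), np.float64(-280.7), 125), (np.float64(3.8), np.float64(-264.9), 113), (np.float64(4.2), np.float64(-278.1), 128), (np.float64(4.3), np.float64(-262.3), 126), (np.float64(4.5), np.float64(-268.9), 114), (np.float64(5.0), np.float64(-266.3), 102), (np.float64(5.6), np.float64(-263.6), 123), (np.float64(6.3), np.float64(-267.6), 121), (np.float64(6.8), np.float64(-265.0), 109), (np.float64(8.1), np.float64(-266.3), 112), (np.float64(8.6), np.float64(-263.7), 121), (np.float64(9.9), np.float64(-265.0), 115), (np.float64(11.2), np.float64(-266.4), 127), (np.float64(11.7), np.float64(-263.7), 117), (np.float64(13.0), np.float64(-265.1), 114), (np.float64(14.8), np.float64(-263.8), 125)]
```

```bash

python3 -m handwheel '[[-0.0025,0.008,0.01,0,0,0,1],[0,0,0.025,0,0,0,1],[0,0,0.025,0,0,0,1],[0,0,0.02,0,0,0,1],[0,0,0.008,0,0,0,1],[0,0,0.003,0,0,0,1],[0,0,0,0,0,0,1],[0,0,0,0,0,0,1]]' 20 >/dev/null
python3 d.py j -1 -55 47 12.1
python3 -m handwheel '[[0,0,0,0,0,0,-1],[0,0,0,0,0,0,-1],[0,0,0,0,0,0,-1],[0,0,0,0,0,0,-1],[0,0,0,0,0,0,-1],[0,0,0,0,0,0,-1],[0,0,0,0,0,0,-1],[0,0,0,0,0,0,-1]]' 20
python3 -m handwheel '[[0,0,0,0,0,0,-1],[0,0,0,0,0,0,-1],[0,0,0,0,0,0,-1]]'
```

```text
target [ 0.5583 -0.0761  0.047 ]
t 13.75 tcp [ 0.5597 -0.0759  0.0485] ft [-0.1 -0.1  0.4] open 0.0911 gf 0.0
tool y yaw 12.12 z [ 0.001 -0.    -1.   ]
shift now mm [ 0.  -1.4  1.5] turn [0.001 0.    0.   ] shift after turn [ 0.  -1.4  1.5]
time: 14.42
tcp_pos: [0.5592, -0.0762, 0.0479]
tcp_rot: [1.975, 2.443, 0.0]
ft_force: [4.9, 0.8, -0.2]
opening: 0.0409
gripper_force: 2.5
time: 14.67
tcp_pos: [0.5571, -0.0763, 0.0478]
tcp_rot: [-1.973, -2.441, 0.004]
ft_force: [-11.2, -4.8, 11.4]
opening: 0.0338
gripper_force: 20.0
```

Opening is 33.8 mm, so the button is in. I'll ease the side load and draw the arm out.

```bash

python3 -m handwheel '[[0,-0.001,0,0,0,0,-1],[0,-0.001,0,0,0,0,-1],[0,0,0,0,0,0,-1],[0,0,0,0,0,0,-1]]' 25
python3 -m handwheel '[[0.002,0,0,0,0,0,-1],[0.004,0,0,0,0,0,-1],[0.004,0,0,0,0,0,-1],[0.004,0,0,0,0,0,-1],[0,0,0,0,0,0,-1],[0,0,0,0,0,0,-1]]'
python3 d.py j -3 9.5 47 12.1
```

```text
time: 15.0
tcp_pos: [0.557, -0.0767, 0.0478]
tcp_rot: [-1.975, -2.443, 0.001]
ft_force: [-2.9, -3.4, 3.9]
opening: 0.0334
gripper_force: 25.0
time: 15.5
tcp_pos: [0.554, -0.0629, 0.0478]
tcp_rot: [-1.974, -2.443, 0.001]
ft_force: [-4.6, -2.3, 5.4]
opening: 0.0329
gripper_force: 25.0
target [ 0.5428 -0.0135  0.047 ]
t 15.5 tcp [ 0.554  -0.0629  0.0478] ft [-4.6 -2.3  5.4] open 0.0329 gf 25.0
tool y yaw 12.12 z [-0.001 -0.    -1.   ]
shift now mm [50.7 -0.5  0.8] turn [-0.001  0.     0.   ] shift after turn [50.7 -0.5  0.8]
```

```bash

python3 -m handwheel '[[0.005,0,0,0,0,0,-1],[0.007,0,0,0,0,0,-1],[0.007,0,0,0,0,0,-1],[0.007,0,0,0,0,0,-1],[0.007,0,0,0,0,0,-1],[0.007,0,0,0,0,0,-1],[0.006,0,0,0,0,0,-1],[0.003,0,0,0,0,0,-1]]' |tail -4
python3 -m handwheel '[[0,0,0,0,0,0,-1],[0,0,0,0,0,0,-1]]'
python3 - <<'E'
from m import *
s=observe();d=s['tcp_pos'][:2]-[.557,-.0767];print('drawn',np.linalg.norm(d),np.degrees(np.arctan2(-d[0],d[1])))
t=cams.snapshot('top')[:,:,::-1];s=cams.snapshot('side')[:,:,::-1]
cv2.imwrite('pics/t5.png',t);cv2.imwrite('pics/s5.png',s)
a=cv2.resize(t[170:215,320:385],(390,270),interpolation=2);b=cv2.resize(s[230:310,290:410],(405,270),interpolation=2)
c=cv2.resize(s[150:330,180:420],(400,300),interpolation=2);e=cv2.resize(t[150:260,210:356],(395,300),interpolation=2)
cv2.imwrite('pics/g5.png',np.vstack([np.hstack([a,b]),np.hstack([c,e])]))
E
```

```text
tcp_rot: [-1.974, -2.443, 0.001]
ft_force: [-5.2, -4.5, 6.0]
opening: 0.0331
gripper_force: 25.0
time: 16.33
tcp_pos: [0.5434, -0.0151, 0.0478]
tcp_rot: [-1.974, -2.443, 0.001]
ft_force: [-5.6, -4.3, 6.6]
opening: 0.0337
gripper_force: 25.0
drawn 0.06310436100822299 12.401797604731728
```

View pics/g5.png

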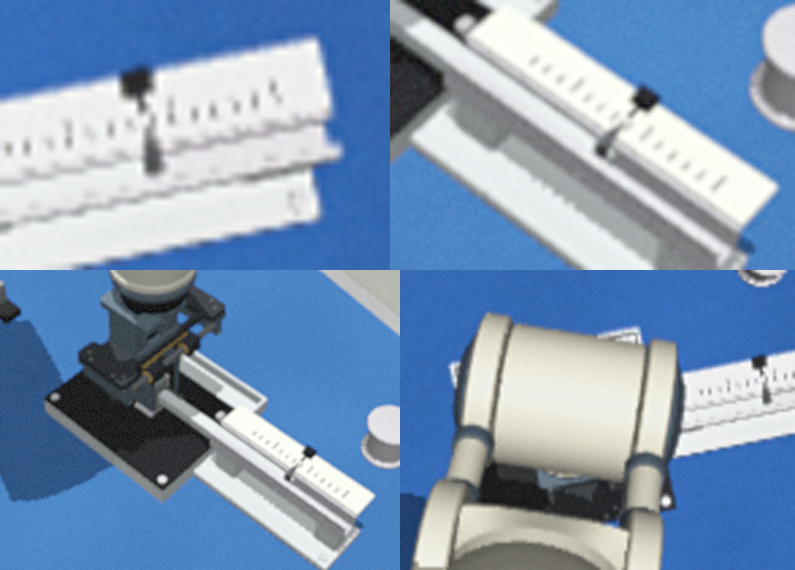

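```bash
cat > q.py <<'E'
from m import *
import sys
k=sys.argv[1]
ys=np.arange(-212,-190,.25)
for n in('top','side'):
    v=cv2.imread(f'pics/{n[0]}{k}.png').max(2).astype(np.float32)
    for x in range(6,48,2):
        P=np.array([proj(n,toW((x,y,75.5))) for y in ys],np.float32)
        w=cv2.remap(v,P[:,0][None],P[:,1][None],cv2.INTER_CUBIC)[0]
        d=np.clip(np.median(w)*.85-w,0,None) if x<36 else np.clip(110-w,0,None)
        i=np.argmax(d); m=abs(ys-ys[i])<(4 if x<36 else 9);d=d*m
        print(n,x,'min',int(w.min()),'y',((d*ys).sum()/max(d.sum(),1e-6)).round(2))
E
python3 q.py 5
```

```text
top 6 min 85 y -200.5
top 8 min 87 y -200.22
top 10 min 92 y -200.08
top 12 min 108 y -200.42
top 14 min 129 y -200.46
top 16 min 144 y -200.54
top 18 min 153 y -201.03
top 20 min 170 y -202.77
top 22 min 161 y -211.7
top 24 min 187 y -203.94
top 26 min 185 y -199.46
top 28 min 127 y -200.04
top 30 min 104 y -200.27
top 32 min 104 y -199.9
top 34 min 86 y -199.43
top 36 min 58 y -199.0
top 38 min 43 y -199.37
top 40 min 40 y -199.72
top 42 min 39 y -199.74
top 44 min 41 y -200.05
top 46 min 72 y -200.82
side 6 min 114 y -202.22
side 8 min 114 y -201.79
side 10 min 113 y -201.56
side 12 min 109 y -201.35
side 14 min 127 y -201.17
side 16 min 142 y -201.26
side 18 min 163 y -201.42
side 20 min 174 y -201.61
side 22 min 201 y 0.0
side 24 min 216 y 0.0
side 26 min 225 y 0.0
side 28 min 195 y -201.32
side 30 min 160 y -200.97
side 32 min 151 y -200.88
side 34 min 149 y -200.81
side 36 min 126 y 0.0
side 38 min 60 y -200.9
side 40 min 18 y -200.81
side 42 min 26 y -200.57
side 44 min 34 y -200.85
side 46 min 28 y -201.02
```

The picture shows the pointer almost level with the cursor nose (top crop: pointer at (150,135), nose at (144,108)). The two views put it about 0.4 mm short, so I'll nudge it.

```bash

python3 -m handwheel '[[0.0004,0,0,0,0,0,-1],[0,0,0,0,0,0,-1],[0,0,0,0,0,0,-1],[0,0,0,0,0,0,-1]]'
python3 - <<'E'
from h import *
d=observe()['tcp_pos'][:2]-[.557,-.0767];print('drawn',np.linalg.norm(d))
for n in C: cv2.imwrite(f'pics/{n[0]}6.png',np.mean([cams.snapshot(n) for _ in range(4)],0)[:,:,::-1])
E
python3 q.py 6 | egrep ' (10|12|14|16|18|28|30|32|34|38|40|42|44) '
```

```text
time: 16.77
tcp_pos: [0.5434, -0.0149, 0.0478]
tcp_rot: [-1.975, -2.443, 0.001]
ft_force: [-5.9, -3.9, 6.8]
opening: 0.0332
gripper_force: 25.0
drawn 0.06326024753504654
top 10 min 88 y -199.98
top 12 min 99 y -200.0
top 14 min 118 y -200.11
top 16 min 137 y -200.23
top 18 min 143 y -200.44
top 28 min 129 y -200.05
top 30 min 103 y -200.27
top 32 min 104 y -199.9
top 34 min 87 y -199.45
top 38 min 44 y -199.39
top 40 min 39 y -199.77
top 42 min 38 y -199.73
top 44 min 40 y -200.03
side 10 min 110 y -200.85
side 12 min 112 y -200.92
side 14 min 122 y -200.84
side 16 min 145 y -201.04
side 18 min 164 y -201.43
side 28 min 194 y -201.32
side 30 min 160 y -200.97
side 32 min 151 y -200.88
side 34 min 150 y -200.82
side 38 min 61 y -200.85
side 40 min 19 y -200.86
side 42 min 22 y -200.56
side 44 min 37 y -200.28
side 46 min 34 y -200.82[ WARN:0@1.193] global loadsave.cpp:1063 imwrite_ Unsupported depth image for selected encoder is fallbacked to CV_8U.
```

```bash
python3 -c "
from cell import order
print(order.close_job())"
```

```text
the job is handed in; nothing more can be done
None
```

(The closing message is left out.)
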